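# Date-stamp a tin through the spring gate

## Robot

A 6-joint arm with a two-finger parallel gripper is mounted at the origin on the work surface. World frame = base frame: x ahead of the robot, y to its left, z up, the work surface at z = 0. Lengths are in m, angles in degrees, forces in N, time in s.
With the tool pointing down it reaches from about 0.35 to 0.775 m from the base axis. Payload 7.3 kg.
Tool frame: the origin (TCP) lies midway between the tips of the shut fingers; the grasp point (between the pads) lies 19 mm behind it (r.pinch_z is the x of the grasp point in the tool frame, in m); x points along the fingers, z is the direction in which the jaws open and shut, and the axes are right-handed (so a half turn about x gives the same grasp; the last joint's range is limited). The gripper opens to 92 mm and grips with 3 to 60 N. Pads are 19 mm wide; open, the fingers measure 130 mm over their backs; the gripper's body (75 mm by 190 mm) begins 47 mm behind the grasp point.
Start: joints at [58.098, 19.595, 87.324, -0, 73.075, -8.365], TCP at [0.21, 0.481, 0.227] pointing down, gripper open.
Joint ranges: [-145.02, 145.02], [-44.19, 115.74], [2.07, 154.8], [-57.11, 237.11], [16.16, 152.29], [-177.93, 177.93]. Speed limits (degrees/s): [147.25, 147.25, 180, 180, 180, 180].

## Interface

Orientations are given as [roll, pitch, yaw] about the fixed x, y, z axes, in that order (R = Rz(yaw) Ry(pitch) Rx(roll)).
In Python, from station import r, optics, job gives the robot as it stands.
- The arm moves only by the tool apply_moves, never from a script. Its argument "rows" is a list of rows, each a list of 3 entries, a list of its own where there are three numbers: the shift along the tool's x, y, z in m, then the turn, a rotation vector about the tool's x, y, z in rad, then the closure, from 0 (fully open) to 1 (shut). In form: [[[dx, dy, dz], [ax, ay, az], grip], ...]. A call has 1 to 8 rows; each row is the pose to reach, as a shift and turn from the pose measured when the call began, along the tool's axes at that moment; what a row does not reach only later rows make up. A row lasts 1/12 s, in which the tool goes at most 41.7 mm and 7.16 degrees, less where a joint would pass 70% of its speed; a pose out of reach is approached as far as the arm can. A call with a gripper value outside its range is refused whole. The fingers move at their own pace and stop on an object; "newtons" is the grip in N (left out, the last holds). Time passes only in rows, so rows that repeat a pose let the fingers close. It gives the time, the measured TCP pose, the force and the opening at its end, in the units of the state.
- r.get_state(): the state, without advancing time (a new reading comes with each control period).
- optics.get_image(name): name is "scene" or "top" or "wrist"; returns a dict with "img" (420x560x3 uint8, red, green, blue), "vertical_fov" (degrees; the focal length in pixels is half the picture's height over the tangent of half this angle, whatever the lens; pixels are square), "cx", "cy" (the principal point, pixels), "view" (4x4, takes a point from world to camera coordinates). Camera axes: x right, y down, z forward; pixel columns grow to the right and rows downward; lengths in m; the calibration is good to about 2 mm. A picture is of the moment at which its call begins. There is no depth.
- job.hand_in(): hands the job in, once; it reports no verdict.
The state is a dict: "time": time; "joint_positions": joint angles; "qvel": joint speeds; "effort": joint torques, N m; "tool_pos": TCP position; "tcp_rot": TCP orientation; "wrist_force": force on the tool from outside, world axes, zero at the start; "torque": the same for the moment, N m; "opening": finger opening in m.
Only numpy, scipy, OpenCV 4.12 (cv2) and the standard library are available. Lean on these libraries where they do the work, as an engineer would, in place of code of your own. Each camera call takes 0.05 s, during which the arm holds its last target.

## Task

Stand the orange-lidded tin on the open end of the wooden stamping lane and slide it along the lane, never lifting it over the gate, through the red swing gate until it meets the black rubber stamp. Press it on the stamp with a gentle, steady push of about 10 N for a good second, then take your hand away so that the gate swings shut behind the tin, which stays standing in the bay. Leave the other tins, the jars and the bowl where they stand.

Things in the scene. Friction and masses are not known exactly. Their poses are not given: they have to be found in the camera images.
- tin: Square metal tin with an ORANGE lid, to be stamped: 54 x 54 mm, 60 mm tall (the square body is 50 mm, the round 46 mm lid the top 10 mm), about 0.25 kg (varies). Origin: centre of its underside; z up, x and y square to its sides. It stands on the table among two tins that differ only in lid colour; which stands where varies.
- tin_green: Like the tin but with a green lid; leave it alone. Origin: centre of its underside.
- tin_blue: Like the tin but with a blue lid; leave it alone. Origin: centre of its underside.
- lane: Wooden stamping lane, fixed to the table (place and heading vary). Origin: on the table surface, under the middle of the gate line. x runs along the lane in the push direction, y across it, z up. Deck: 120 mm wide, x = -165 to +205 mm, its top 12 mm above the table. All of it is open from above. The tin slides on the deck with ordinary friction (varies).
- load (a point): Middle of the lane's open loading end, on the deck top (x = -118, z = 12 mm in the lane's frame; axes as the lane's). No rails from x = -165 to -90 mm; there a tin can be stood with fingers on both sides. The tin fits between the rails only when square to the lane.
- rails (a point): Point midway between the rails on the deck top, where they become straight (x = -50, z = 12 mm in the lane's frame). Before it a flared mouth, x = -90 to -50; from it straight rails, 60 mm apart inside, 30 mm high above the deck, to x = +125. On the +y side a recess (out to y = 43 mm), x = 5 to 64, into which the gate folds.
- gate (a joint): Red swing gate: 0 closed, up to 1.6 rad open. It opens only in the push direction; a light spring closes it (about 0.3 to 1.2 N at its tip). Friction and gate together resist the sliding tin with up to 3 N, briefly 6 N at the mouth or gate. Leaf 60 mm long, 6 mm thick, from 6 to 46 mm above the deck. It can close only when nothing stands within 60 mm of its hinge: a tin seated at the stamp is clear of it, a hand behind the tin is not.
- gate_hinge (a point): Hinge axis of the gate (vertical), at x = 0, y = +35, z = 38 mm in the lane's frame: the middle of the leaf's height; the closed leaf reaches from here to y = -25 mm.
- stamp: Date stamp: fixed green head, 50 x 100 x 60 mm, with a black rubber pad (44 x 44 mm) standing out towards the gate on a steel stem. Origin: centre of the head's front (x = 150, z = 42 mm in the lane's frame; axes as the lane's). The pad's face is 22 to 32 mm before it, set differently each time: find it by feel. It yields about a millimetre; 6 to 15 N stamps, more spoils the tin.
- honey_jar: Amber glass jar with a brass lid, 66 mm across, 95 mm tall; bystander. Origin: centre of its underside.
- paste_jar: Brown jar with a white lid, 64 mm across, 90 mm tall; bystander. Origin: centre of its underside.
- bowl: Terracotta bowl, 120 mm across, 50 mm tall; bystander. Origin: centre of its underside.

How it is judged:
By the outcome, as a careful person would: the job done as asked, in the order asked, and still so for the second after the job is handed in, with the robot touching nothing.
It also fails if it takes over 72 s, if anything falls off the work surface, if the arm or the gripper's body presses on something with over 40 N, if the wrist force passes 120 N, or if a joint passes its speed limit or range.

## Working session

There is one attempt and no reset: what is moved stays moved. The work goes in short steps, Python scripts to look and compute and a tool call to move; the robot and the scene stay as the last step left them, time stands still between calls to the robot, and variables do not carry over. Pictures are saved under pics/ and viewed, and the job is handed in when it is done.

Besides the shell and the picture viewer there is one more tool, called after "Emit:" as name(argument=value, ...), one argument or row to a line, values as JSON. apply_moves: Moves the arm, as the interface text tells. Its arguments: {"type":"object","properties":{"rows":{"type":"array"},"newtons":{"type":"number"}},"required":["rows"]}

```bash
ls; mkdir -p pics; python3 - <<'E'
from station import r, optics, job
import cv2
s=r.get_state();print(s, r.pinch_z)
for n in("scene","top","wrist"):
    d=optics.get_image(n);cv2.imwrite(f"pics/{n}0.png",d["img"][:,:,::-1]);print(n,d["vertical_fov"],d["cx"],d["cy"],d["view"].round(4).tolist())
E
```

```text
pics
{'time': 0.0, 'joint_positions': array([ 5.80961147e+01,  1.96370733e+01,  8.73766102e+01, -5.86963141e-04,
        7.30765692e+01, -8.36548218e+00]), 'qvel': array([ 0.03736992, -0.00881354,  0.01653424, -0.03050291, -0.07432444,
       -0.04178743]), 'effort': array([-6.49117883e-04, -4.31246638e+01, -2.44216383e+01,  7.16448203e-02,
        5.60732873e-02, -1.50401779e-04]), 'tool_pos': array([0.20943011, 0.48096799, 0.22604299]), 'tcp_rot': array([ 171.99083135,   89.90974553, -121.54740043]), 'wrist_force': array([ 0.02921796, -0.6049024 , -0.30200081]), 'torque': array([0.04078971, 0.02609743, 0.00133713]), 'opening': 0.0919187551893134} -0.0188
scene 48.24419446989285 278.67416406884746 216.08850619683577 [[0.3745, 0.9271, -0.0142, -0.163], [0.6269, -0.2644, -0.7329, -0.3224], [-0.6832, 0.2656, -0.6802, 1.5914], [0.0, 0.0, 0.0, 1.0]]
top 52.78630761583527 283.2848191037874 208.10071037015874 [[-0.0095, -0.9999, -0.0127, -0.0265], [-0.9942, 0.0108, -0.1067, 0.5616], [0.1068, 0.0116, -0.9942, 1.1432], [0.0, 0.0, 0.0, 1.0]]
wrist 61.188238563835405 278.4324886070187 208.1406627263273 [[0.4001, 0.9165, -0.001, -0.5252], [0.8759, -0.3821, 0.2945, -0.0362], [0.2696, -0.1187, -0.9556, 0.3916], [0.0, 0.0, 0.0, 1.0]]
```

View pics/scene0.png

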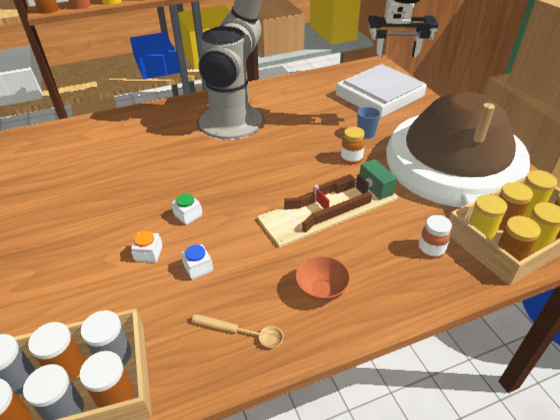

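View pics/top0.png

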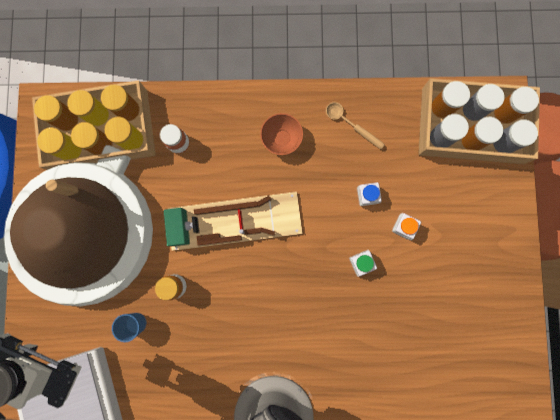

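View pics/wrist0.png

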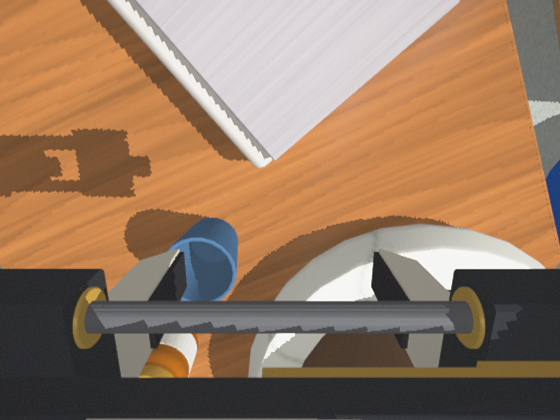

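The scene view shows the orange lid at about (145,239), green at (186,201) and blue at (195,254). In the top view, orange is at (409,226), the lane's open end is near (300,215), the gate at (241,219) and the stamp head at (176,227). The push runs roughly along world +y. Next I measure.

```bash
cat > h.py <<'E'
from station import r, optics, job
import cv2, numpy as np
def cam(n):
    d=optics.get_image(n); d["f"]=210/np.tan(np.radians(d["vertical_fov"]/2)); return d
def plane(d,px,z):
    px=np.atleast_2d(px).astype(float); R=d["view"][:3,:3];t=d["view"][:3,3];c=-R.T@t
    v=np.c_[(px[:,0]-d["cx"])/d["f"],(px[:,1]-d["cy"])/d["f"],np.ones(len(px))]@R
    return c+v*((z-c[2])/v[:,2])[:,None]
def proj(d,P):
    P=np.atleast_2d(P);q=P@d["view"][:3,:3].T+d["view"][:3,3]
    return q[:,:2]/q[:,2:]*d["f"]+[d["cx"],d["cy"]]
def blobs(d,lo,hi,amin=15):
    m=cv2.inRange(cv2.cvtColor(d["img"],cv2.COLOR_RGB2HSV),np.array(lo),np.array(hi))
    n,l,s,c=cv2.connectedComponentsWithStats(m); return [(c[i],s[i],l==i) for i in range(1,n) if s[i,4]>=amin]
def save(d,n,box=None,k=1):
    im=d["img"][:,:,::-1]
    if box: im=im[box[1]:box[3],box[0]:box[2]]
    cv2.imwrite("pics/"+n,cv2.resize(im,None,fx=k,fy=k,interpolation=cv2.INTER_CUBIC))
E
python3 - <<'E'
from h import *
for n in("top","scene"):
    d=cam(n)
    for nm,lo,hi in(("orange",(8,200,200),(20,255,255)),("green",(50,150,80),(75,255,255)),("blue",(108,180,120),(125,255,255)),("red",(0,200,100),(4,255,255)),("red2",(174,200,100),(180,255,255))):
        for c,s,_ in blobs(d,lo,hi,12): print(n,nm,c.round(1),s, plane(d,c,.06)[0].round(4))
    save(d,n+"_lane.png",(150,180,320,260) if n=="top" else (250,150,410,250),4.5)
    save(d,n+"_tin.png",(340,170,440,290) if n=="top" else (120,180,230,290),5)
E
```

```text
top orange [409.  225.5] [401 218  17  16 204] [ 0.5074 -0.3689  0.06  ]
top green [364.5 263. ] [357 256  16  15 196] [ 0.409 -0.247  0.06 ]
top blue [  3.1 162.9] [  0 130   9  68 419] [0.6917 0.7381 0.06  ]
top blue [370.7 192.4] [363 185  16  16 191] [ 0.5981 -0.2695  0.06  ]
top red [239.6 218.4] [238 209   4  20  36] [0.5313 0.0856 0.06  ]
scene orange [144.  238.2] [135 231  19  15 214] [ 0.5108 -0.3713  0.06  ]
scene green [184.9 199.8] [177 194  17  12 160] [ 0.4125 -0.2493  0.06  ]
scene blue [154.7  55. ] [ 131   33   48   46 1590] [-0.4907 -0.1513  0.06  ]
scene blue [195.  252.2] [186 245  19  15 209] [ 0.6011 -0.2717  0.06  ]
scene blue [542.8 299.3] [535 290  18  21 101] [1.0045 0.3531 0.06  ]
scene blue [557.5 338. ] [554 331   6  13  41] [1.085  0.3103 0.06  ]
scene red [325.  197.3] [321 193   8   9  12] [0.5436 0.0852 0.06  ]
```

View pics/top_lane.png

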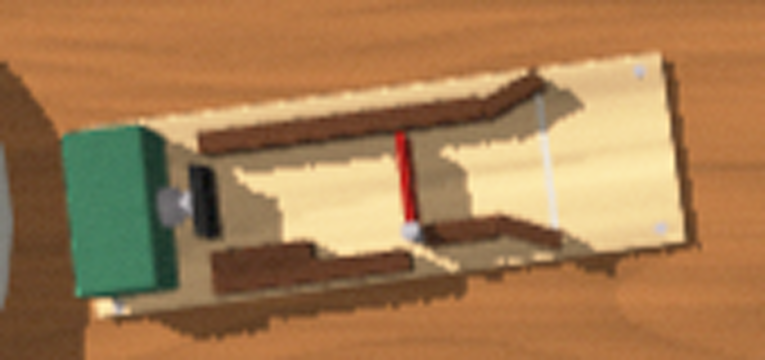

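View pics/scene_lane.png

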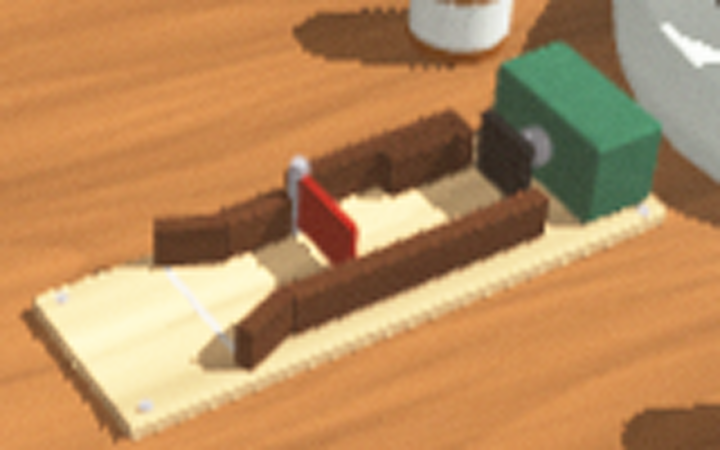

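View pics/top_tin.png

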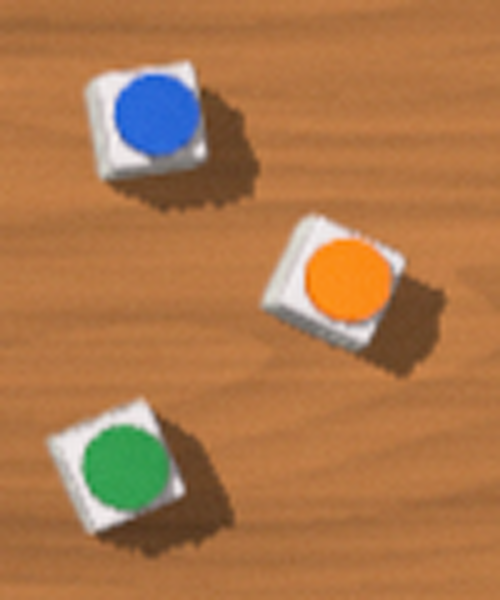

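```bash
cat > fit.py <<'E'
from h import *
def rigid(L,W):
    L=np.array(L,float);W=np.array(W)[:,:2];lc=L.mean(0);wc=W.mean(0);a=L-lc;b=W-wc
    th=np.arctan2((a[:,0]*b[:,1]-a[:,1]*b[:,0]).sum(),(a*b).sum());R=np.array([[np.cos(th),-np.sin(th)],[np.sin(th),np.cos(th)]])
    t=wc-R@lc; return th,t,(W-(L@R.T+t))
E
python3 - <<'E'
from fit import *
def P(d,u,off,z): return plane(d,(np.array(u)+.5)/4.5-.5+np.array(off),z)[0]
t=cam("top");s=cam("scene")
L=[];W=[];
for l,u in(((-.165,-.06),(660,55)),((-.165,.06),(688,242)),((.205,.06),(97,316))): L.append(l);W.append(P(t,u,(150,180),.012))
T=rigid(L,W);print("top",np.degrees(T[0]),T[1],(T[2]*1e3).round(1).tolist())
L2=[];W2=[]
for l,u in(((-.165,-.06),(131,430)),((-.165,.06),(35,298)),((.205,-.06),(664,205))): L2.append(l);W2.append(P(s,u,(250,150),.012))
T=rigid(L2,W2);print("scene",np.degrees(T[0]),T[1],(T[2]*1e3).round(1).tolist())
T=rigid(L+L2,W+W2);print("both",np.degrees(T[0]),T[1],(T[2]*1e3).round(1).tolist())
th=T[0];R=np.array([[np.cos(th),-np.sin(th)],[np.sin(th),np.cos(th)]])
print("load",R@[-.118,0]+T[1])
# tins yaw: white mask minAreaRect around the top faces
for nm,d,c in(("top",t,(409,226)),("scene",s,(144,238))):
    hsv=cv2.cvtColor(d["img"],cv2.COLOR_RGB2HSV);m=cv2.inRange(hsv,np.array((0,0,195)),np.array((180,45,255)))|cv2.inRange(hsv,np.array((8,200,200)),np.array((20,255,255)))
    n,l,st,ce=cv2.connectedComponentsWithStats(m);i=l[c[1],c[0]];ys,xs=np.nonzero(l==i)
    w=plane(d,np.c_[xs,ys],.05)[:,:2]*1e3;print(nm,len(xs),cv2.minAreaRect(w.astype(np.float32)))
E
```

```text
top 96.5591278558818 [0.53171057 0.08637266] [[-1.2, 1.5], [0.6, -0.7], [0.6, -0.8]]
scene 97.44836447435442 [0.53028775 0.08641665] [[0.5, -1.6], [0.1, 2.1], [-0.6, -0.5]]
both 97.007924172295 [0.53097707 0.08654957] [[-1.7, 0.7], [-0.1, -0.5], [2.9, -0.3], [1.0, -1.1], [0.7, 1.7], [-2.9, -0.4]]
load [ 0.54537385 -0.03056889]
top 342 ((508.2797546386719, -365.0723571777344), (60.3366813659668, 53.55921936035156), 64.13760375976562)
scene 476 ((523.824951171875, -360.76751708984375), (99.45917510986328, 66.42150115966797), 35.24516677856445)
```

```bash
cat > mv.py <<'E'
from h import *
from scipy.spatial.transform import Rotation as Ro
def rot(s): return Ro.from_euler("xyz",s["tcp_rot"],degrees=True)
def target(pos,jaw,s=None,show=True):
    s=s or r.get_state(); R0=rot(s); z=R0.apply([0,0,1]); cur=np.degrees(np.arctan2(z[1],z[0]))
    jaw=cur+((jaw-cur+90)%180-90)
    a=np.radians(jaw);x=np.array([0,0,-1.]);zz=np.array([np.cos(a),np.sin(a),0]);M=np.c_[x,np.cross(zz,x),zz]
    d=R0.inv().apply(np.array(pos)-s["tool_pos"]);w=(R0.inv()*Ro.from_matrix(M)).as_rotvec()
    print("t",s["time"].__round__(2),"pos",s["tool_pos"].round(4),"jaw",cur.round(2),"->",jaw.round(2),"d",d.round(4).tolist(),"w",w.round(4).tolist(),"rows",(np.linalg.norm(d)/.0417).round(1),(np.degrees(np.linalg.norm(w))/7.16).round(1),"F",s["wrist_force"].round(2),"q",s["joint_positions"].round(0),"op",round(s["opening"],4))
E
python3 - <<'E'
from mv import *
s=r.get_state();R0=rot(s);print(R0.as_matrix().round(3))
d=cam("wrist");V=d["view"];c=-V[:3,:3].T@V[:3,3];print("cam in tool",R0.inv().apply(c-s["tool_pos"]),"axis",R0.inv().apply(V[2,:3]))
target((.509,-.37,.22),154);target((.509,-.37,.22),64)
E
```

```text
[[-0.    -0.917  0.399]
 [-0.     0.399  0.917]
 [-1.     0.    -0.   ]]
cam in tool [-0.15820949  0.08028497  0.00074754] axis [ 9.55585562e-01 -2.94713784e-01  1.39073716e-04]
t 0.4 pos [0.2096 0.4813 0.2266] jaw 66.46 -> 154.0 d [0.0067, -0.6144, -0.6609] w [-1.5278, -0.0001, -0.0002] rows 21.6 12.2 F [ 0.41  0.01 -0.12] q [58. 20. 87.  0. 73. -8.] op 0.092
t 0.4 pos [0.2096 0.4813 0.2266] jaw 66.46 -> 64.0 d [0.0067, -0.6144, -0.6609] w [0.043, -0.0002, -0.0] rows 21.6 0.3 F [ 0.41  0.01 -0.12] q [58. 20. 87.  0. 73. -8.] op 0.092
```

```bash
python3 - <<'E'
from mv import *
target((.42,.15,.227),66.46-50)
E
```

```text
t 0.4 pos [0.2096 0.4813 0.2266] jaw 66.46 -> 16.46 d [-0.0003, -0.3252, -0.2197] w [0.8727, -0.0002, 0.0] rows 9.4 7.0 F [ 0.41  0.01 -0.12] q [58. 20. 87.  0. 73. -8.] op 0.092
```

Emit:
apply_moves(
  rows=[
    [[0,-0.325,-0.22],[0.87,0,0],0],
    [[0,-0.325,-0.22],[0.87,0,0],0],
    [[0,-0.325,-0.22],[0.87,0,0],0],
    [[0,-0.325,-0.22],[0.87,0,0],0],
    [[0,-0.325,-0.22],[0.87,0,0],0],
    [[0,-0.325,-0.22],[0.87,0,0],0],
    [[0,-0.325,-0.22],[0.87,0,0],0],
    [[0,-0.325,-0.22],[0.87,0,0],0],
  ],
)

```text
time: 1.07
tool_pos: [0.3887, 0.198, 0.227]
tcp_rot: [-1.4, 90.0, 14.9]
wrist_force: [1.3, 0.2, 0.4]
opening: 0.0917
```

```bash
python3 - <<'E'
from mv import *
target((.45,-.13,.22),-10)
d=cam("wrist");save(d,"w1.png")
E
```

```text
t 1.07 pos [0.3887 0.198  0.227 ] jaw 16.25 -> -10.0 d [0.0069, -0.332, -0.033] w [0.4581, 0.0007, -0.0001] rows 8.0 3.7 F [1.26 0.21 0.37] q [ 17.  10. 100.  -0.  70.   1.] op 0.0917
```

View pics/w1.png

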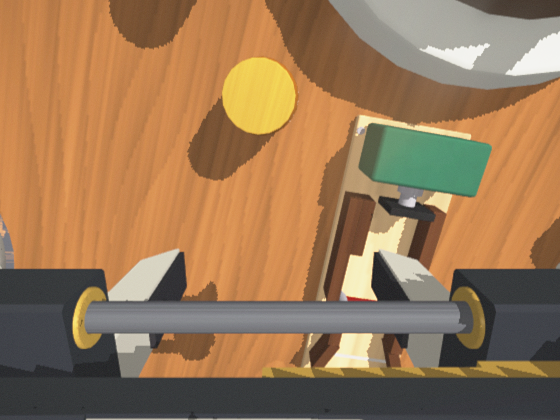

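The wrist view shows the lane, with the stamp head at (425,160), the pad at (405,208) and the honey jar at (260,95). I'll go on toward the load end and look again there.

Emit:
apply_moves(
  rows=[
    [[0,-0.31,0.09],[0.16,0,0],0],
    [[0,-0.31,0.09],[0.16,0,0],0],
    [[0,-0.31,0.09],[0.16,0,0],0],
    [[0,-0.31,0.09],[0.16,0,0],0],
    [[0,-0.31,0.09],[0.16,0,0],0],
    [[0,-0.31,0.09],[0.16,0,0],0],
    [[0,-0.31,0.09],[0.16,0,0],0],
    [[0,-0.31,0.09],[0.16,0,0],0],
  ],
)

```text
time: 1.78
tool_pos: [0.567, -0.082, 0.2284]
tcp_rot: [-54.1, 89.7, -47.0]
wrist_force: [1.2, 0.5, 0.7]
opening: 0.0917
```

```bash
python3 - <<'E'
from mv import *
d=cam("wrist");save(d,"w2.png")
target((.49,-.405,.2),-26)
import pickle;pickle.dump(d,open("w2.pkl","wb"))
E
```

```text
t 1.83 pos [ 0.5702 -0.0882  0.2278] jaw 6.88 -> -26.0 d [0.0297, -0.3047, -0.1177] w [0.5739, 0.0071, 0.0065] rows 7.9 4.6 F [ 0.32 -4.28 -0.11] q [-16.  25.  79.  -0.  76. -23.] op 0.0918
```

View pics/w2.png

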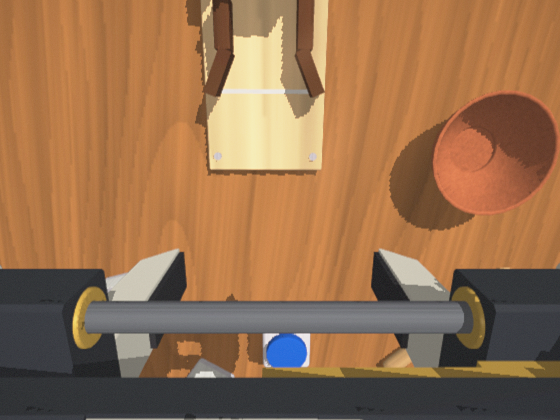

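The wrist view shows the lane's end corners at (209,171) and (321,170), with the white line at row 91. The arm was still drifting when it was taken, so I'll re-measure while carrying the tin. Now on to the tin.

Emit:
apply_moves(
  rows=[
    [[0.03,-0.305,-0.118],[0.574,0,0],0],
    [[0.03,-0.305,-0.118],[0.574,0,0],0],
    [[0.03,-0.305,-0.118],[0.574,0,0],0],
    [[0.03,-0.305,-0.118],[0.574,0,0],0],
    [[0.03,-0.305,-0.118],[0.574,0,0],0],
    [[0.03,-0.305,-0.118],[0.574,0,0],0],
    [[0.03,-0.305,-0.118],[0.574,0,0],0],
    [[0.03,-0.305,-0.118],[0.574,0,0],0],
  ],
)

```text
time: 2.5
tool_pos: [0.4896, -0.4048, 0.1997]
tcp_rot: [-25.1, 89.5, -51.1]
wrist_force: [0.4, -0.5, 0.5]
opening: 0.0919
```

Emit:
apply_moves(
  rows=[
    [[0.0,0,0],[0,0,0],0],
    [[0.0,0,0],[0,0,0],0],
    [[0.0,0,0],[0,0,0],0],
  ],
)

```text
time: 2.75
tool_pos: [0.4897, -0.4041, 0.1994]
tcp_rot: [-22.2, 89.5, -48.2]
wrist_force: [-0.5, 0.4, 0.5]
opening: 0.0918
```

```bash
python3 - <<'E'
from mv import *
d=cam("wrist");save(d,"w3.png")
for c,s,m in blobs(d,(8,200,200),(20,255,255),300): print(c,s,plane(d,c,.06)[0])
target((.508,-.369,.2),-26)
E
```

```text
[280.18615314 149.83677212] [ 255  124   52   53 2181] [ 0.50887959 -0.36954929  0.06      ]
t 2.8 pos [ 0.4901 -0.4035  0.1997] jaw -25.94 -> -26.0 d [-0.0004, 0.0388, 0.001] w [0.0011, 0.0082, 0.0033] rows 0.9 0.1 F [ 0.37 -0.17 -0.94] q [-46.  32.  71.  -0.  76. -20.] op 0.0917
```

View pics/w3.png

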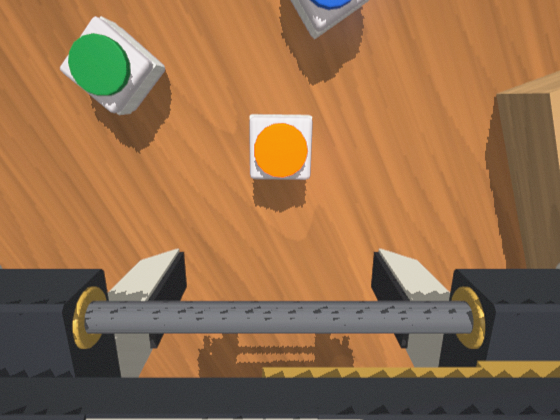

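The orange tin is at (280,147), square to the jaws, and the lid centre ray gives (0.509,-0.3695). This agrees with the top view. I descend onto it.

```bash
python3 - <<'E'
from mv import *
target((.509,-.3695,.1),-26);target((.509,-.3695,.013),-26)
E
```

```text
t 2.8 pos [ 0.4901 -0.4035  0.1997] jaw -25.94 -> -26.0 d [0.0996, 0.0392, 0.0013] w [0.0011, 0.0082, 0.0033] rows 2.6 0.1 F [ 0.37 -0.17 -0.94] q [-46.  32.  71.  -0.  76. -20.] op 0.0917
t 2.8 pos [ 0.4901 -0.4035  0.1997] jaw -25.94 -> -26.0 d [0.1866, 0.0394, 0.0006] w [0.0011, 0.0082, 0.0033] rows 4.6 0.1 F [ 0.37 -0.17 -0.94] q [-46.  32.  71.  -0.  76. -20.] op 0.0917
```

Emit:
apply_moves(
  rows=[
    [[0.03,0.039,0.001],[0,0.008,0.003],0],
    [[0.06,0.039,0.001],[0,0.008,0.003],0],
    [[0.09,0.039,0.001],[0,0.008,0.003],0],
    [[0.115,0.039,0.001],[0,0.008,0.003],0],
    [[0.14,0.039,0.001],[0,0.008,0.003],0],
    [[0.16,0.039,0.001],[0,0.008,0.003],0],
    [[0.176,0.039,0.001],[0,0.008,0.003],0],
    [[0.186,0.039,0.001],[0,0.008,0.003],0],
  ],
)

```text
time: 3.47
tool_pos: [0.5094, -0.3675, 0.0121]
tcp_rot: [165.9, 89.9, 140.2]
wrist_force: [-0.5, 1.2, -0.3]
opening: 0.0921
```

```bash
python3 - <<'E'
from mv import *
target((.509,-.3695,.013),-26)
E
```

```text
t 3.47 pos [ 0.5094 -0.3675  0.0121] jaw -25.79 -> -26.0 d [-0.0009, -0.002, 0.0005] w [0.0037, -0.002, -0.0005] rows 0.1 0.0 F [-0.53  1.2  -0.29] q [-43.  43.  83.  -0.  54. -17.] op 0.0921
```

Closing.

Emit:
apply_moves(
  newtons=20,
  rows=[
    [[0,-0.002,0],[0,0,0],0.5],
    [[0,-0.002,0],[0,0,0],1],
    [[0,-0.002,0],[0,0,0],1],
    [[0,-0.002,0],[0,0,0],1],
    [[0,-0.002,0],[0,0,0],1],
    [[0,-0.002,0],[0,0,0],1],
    [[0,-0.002,0],[0,0,0],1],
    [[0,-0.002,0],[0,0,0],1],
  ],
)

```text
time: 4.13
tool_pos: [0.5089, -0.3697, 0.0129]
tcp_rot: [166.1, 90.0, 140.3]
wrist_force: [-0.4, 1.6, 5.4]
opening: 0.0539
```

```bash
python3 - <<'E'
from mv import *
target((.545,-.17,.19),7)
E
```

```text
t 4.13 pos [ 0.5089 -0.3697  0.0129] jaw -25.8 -> 7.0 d [-0.177, 0.1955, -0.0545] w [-0.5724, -0.0006, -0.0003] rows 6.5 4.6 F [-0.42  1.63  5.44] q [-43.  43.  83.  -0.  54. -17.] op 0.0539
```

Emit:
apply_moves(
  rows=[
    [[-0.02,0,0],[0,0,0],1],
    [[-0.05,0,0],[0,0,0],1],
    [[-0.08,0,0],[0,0,0],1],
    [[-0.11,0,0],[0,0,0],1],
    [[-0.14,0.03,-0.01],[-0.1,0,0],1],
    [[-0.17,0.06,-0.02],[-0.2,0,0],1],
    [[-0.177,0.09,-0.03],[-0.3,0,0],1],
    [[-0.177,0.12,-0.04],[-0.4,0,0],1],
  ],
)

```text
time: 4.8
tool_pos: [0.5262, -0.2437, 0.1931]
tcp_rot: [-25.9, 89.7, -28.6]
wrist_force: [1.7, 1.0, -1.7]
opening: 0.054
```

```bash
python3 - <<'E'
from mv import *
target((.55,-.1,.19),7)
E
```

```text
t 4.8 pos [ 0.5262 -0.2437  0.1931] jaw -2.64 -> 7.0 d [0.0029, 0.1446, 0.0171] w [-0.1683, 0.0041, 0.0025] rows 3.5 1.3 F [ 1.67  0.96 -1.74] q [-32.  27.  82.   0.  71. -30.] op 0.054
```

Emit:
apply_moves(
  rows=[
    [[0.002,0.035,0.004],[-0.05,0.004,0.002],1],
    [[0.003,0.07,0.008],[-0.1,0.004,0.002],1],
    [[0.003,0.105,0.012],[-0.168,0.004,0.002],1],
    [[0.003,0.13,0.015],[-0.168,0.004,0.002],1],
    [[0.003,0.145,0.017],[-0.168,0.004,0.002],1],
    [[0.003,0.145,0.017],[-0.168,0.004,0.002],1],
    [[0.003,0.145,0.017],[-0.168,0.004,0.002],1],
    [[0.003,0.145,0.017],[-0.168,0.004,0.002],1],
  ],
)

```text
time: 5.47
tool_pos: [0.5497, -0.1003, 0.1896]
tcp_rot: [-128.3, 90.0, -121.4]
wrist_force: [0.6, 0.1, -0.9]
opening: 0.0541
```

```bash
python3 - <<'E'
from mv import *
d=cam("wrist");save(d,"w4.png");save(d,"w4c.png",(180,0,380,200),3)
import pickle;pickle.dump(d,open("w4.pkl","wb"))
target((.55,-.1,.19),7)
E
```

```text
t 5.52 pos [ 0.5497 -0.1006  0.1897] jaw 6.93 -> 7.0 d [-0.0003, 0.0005, 0.0004] w [-0.0013, -0.0004, 0.0006] rows 0.0 0.0 F [-0.16 -0.29 -1.43] q [-18.  25.  85.  -0.  70. -25.] op 0.054
```

View pics/w4.png

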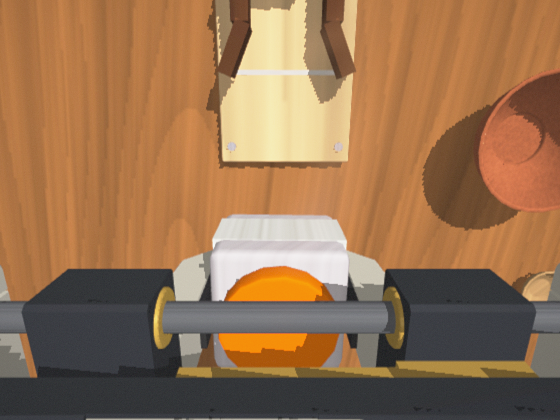

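View pics/w4c.png

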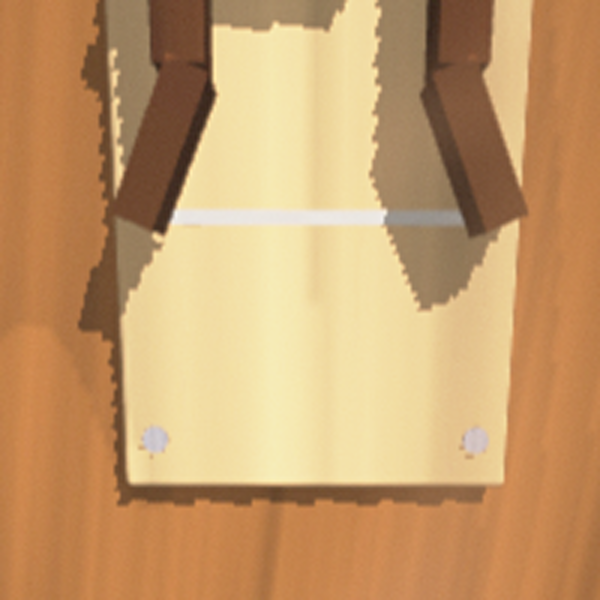

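```bash
python3 - <<'E'
from fit import *
import pickle;d=pickle.load(open("w4.pkl","rb"))
def P(u,z): return plane(d,(np.array(u)+.5)/3-.5+np.array((180,0)),z)[0]
L=[(-.165,.06),(-.165,-.06),(-.05,.03),(-.05,-.03)];W=[P((129,484),.012),P((505,484),.012),P((214,93),.042),P((421,93),.042)]
T=rigid(L,W);print(np.degrees(T[0]),T[1],(T[2]*1e3).round(1).tolist())
s1,s2=P((154,440),.012),P((476,440),.012);print("screw mid",(s1+s2)/2,"angle",np.degrees(np.arctan2(*(s2-s1)[[1,0]])), np.linalg.norm(s2-s1))
m1,m2=P((214,93),.042),P((421,93),.042);print("rail mid",(m1+m2)/2)
th=T[0];R=np.array([[np.cos(th),-np.sin(th)],[np.sin(th),np.cos(th)]]);print("load",R@[-.118,0]+T[1])
E
```

```text
97.23456196891517 [0.53267733 0.08425488] [[0.1, 4.2], [-0.7, 3.4], [3.3, -3.3], [-2.7, -4.3]]
screw mid [ 0.55081077 -0.06196709  0.012     ] angle 6.934357191204036 0.10079331761667129
rail mid [0.53925396 0.03085201 0.042     ]
load [ 0.54753727 -0.03280571]
```

```bash
python3 - <<'E'
from mv import *
target((.5467,-.034,.10),7.05);target((.5467,-.034,.04),7.05)
E
```

```text
t 5.52 pos [ 0.5497 -0.1006  0.1897] jaw 6.93 -> 7.05 d [0.0896, 0.0665, 0.0051] w [-0.0022, -0.0004, 0.0006] rows 2.7 0.0 F [-0.16 -0.29 -1.43] q [-18.  25.  85.  -0.  70. -25.] op 0.054
t 5.52 pos [ 0.5497 -0.1006  0.1897] jaw 6.93 -> 7.05 d [0.1496, 0.0665, 0.0051] w [-0.0022, -0.0004, 0.0006] rows 3.9 0.0 F [-0.16 -0.29 -1.43] q [-18.  25.  85.  -0.  70. -25.] op 0.054
```

Emit:
apply_moves(
  rows=[
    [[0.02,0.035,0.003],[-0.002,0,0],1],
    [[0.05,0.066,0.005],[-0.002,0,0],1],
    [[0.08,0.066,0.005],[-0.002,0,0],1],
    [[0.11,0.066,0.005],[-0.002,0,0],1],
    [[0.135,0.066,0.005],[-0.002,0,0],1],
    [[0.15,0.066,0.005],[-0.002,0,0],1],
    [[0.15,0.066,0.005],[-0.002,0,0],1],
    [[0.15,0.066,0.005],[-0.002,0,0],1],
  ],
)

```text
time: 6.18
tool_pos: [0.5463, -0.0355, 0.0392]
tcp_rot: [-173.2, 89.9, -166.3]
wrist_force: [0.1, -0.3, -1.4]
opening: 0.0539
```

```bash
python3 - <<'E'
from mv import *
target((.5467,-.034,.0255),7.05)
d=cam("scene");save(d,"s5.png",(230,130,410,260),4);d=cam("top");save(d,"t5.png",(150,170,330,270),4)
E
```

```text
t 6.18 pos [ 0.5463 -0.0355  0.0392] jaw 6.96 -> 7.05 d [0.0137, 0.0015, 0.0006] w [-0.0016, -0.002, 0.0002] rows 0.3 0.0 F [ 0.08 -0.29 -1.42] q [-12.  34.  96.  -0.  49. -19.] op 0.0539
```

View pics/s5.png

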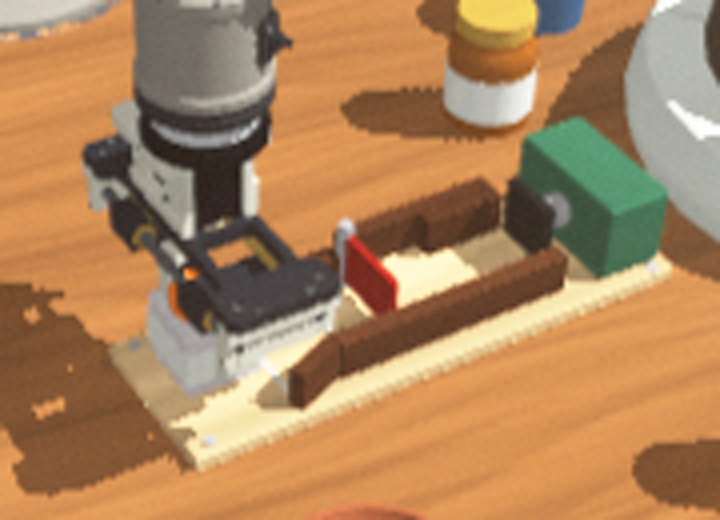

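The tin hangs over the open end, clear of the rails. I lower it.

Emit:
apply_moves(
  rows=[
    [[0.005,0.001,0],[0,0,0],1],
    [[0.009,0.001,0],[0,0,0],1],
    [[0.0115,0.001,0],[0,0,0],1],
    [[0.013,0.001,0],[0,0,0],1],
    [[0.0135,0.001,0],[0,0,0],1],
    [[0.0135,0.001,0],[0,0,0],1],
  ],
)

```text
time: 6.78
tool_pos: [0.5474, -0.0344, 0.0273]
tcp_rot: [-40.9, 89.9, -33.9]
wrist_force: [-0.7, 0.5, -3.3]
opening: 0.054
```

Emit:
apply_moves(
  rows=[
    [[0.001,0,0],[0,0,0],1],
    [[0.0015,0,0],[0,0,0],1],
    [[0.0015,0,0],[0,0,0],1],
  ],
)

```text
time: 7.03
tool_pos: [0.5474, -0.0344, 0.0257]
tcp_rot: [-43.0, 89.9, -36.0]
wrist_force: [-0.2, 0.3, -1.8]
opening: 0.0537
```

Emit:
apply_moves(
  rows=[
    [[0.0006,0,0],[0,0,0],1],
    [[0.001,0,0],[0,0,0],1],
    [[0.001,0,0],[0,0,0],1],
  ],
)

```text
time: 7.28
tool_pos: [0.5475, -0.0344, 0.0249]
tcp_rot: [-40.6, 89.9, -33.6]
wrist_force: [-0.2, 0.3, 0.9]
opening: 0.0541
```

Emit:
apply_moves(
  rows=[
    [[0,0,0],[0,0,0],0.3],
    [[0,0,0],[0,0,0],0.1],
    [[0,0,0],[0,0,0],0],
    [[0,0,0],[0,0,0],0],
    [[0,0,0],[0,0,0],0],
    [[-0.02,0,0],[0,0,0],0],
    [[-0.05,0,0],[0,0,0],0],
    [[-0.085,0,0],[0,0,0],0],
  ],
)

```text
time: 7.95
tool_pos: [0.546, -0.0341, 0.1094]
tcp_rot: [-178.9, 89.9, -171.9]
wrist_force: [0.6, -0.0, 0.2]
opening: 0.0915
```

Emit:
apply_moves(
  rows=[
    [[-0.01,-0.02,0],[0,0,0],0.5],
    [[-0.01,-0.05,0],[0,0,0],1],
    [[-0.01,-0.07,0],[0,0,0],1],
    [[-0.01,-0.08,0],[0,0,0],1],
    [[-0.01,-0.08,0],[0,0,0],1],
    [[-0.01,-0.08,0],[0,0,0],1],
    [[-0.01,-0.08,0],[0,0,0],1],
  ],
)

```text
time: 8.53
tool_pos: [0.5554, -0.1124, 0.1189]
tcp_rot: [164.4, 89.8, 171.4]
wrist_force: [0.5, 0.4, -0.2]
opening: 0.0495
```

```bash
python3 - <<'E'
from mv import *
target((.5467,-.034,.0255),7.05)
d=cam("wrist");save(d,"w6.png");d=cam("top");save(d,"t6.png",(150,170,330,270),4);d=cam("scene");save(d,"s6.png",(230,130,410,260),4)
E
```

```text
t 8.53 pos [ 0.5554 -0.1124  0.1189] jaw 7.01 -> 7.05 d [0.0935, 0.0787, 0.0013] w [-0.0007, -0.0034, -0.0009] rows 2.9 0.0 F [ 0.46  0.41 -0.25] q [-19.  30.  89.  -0.  61. -26.] op 0.0495
```

View pics/w6.png

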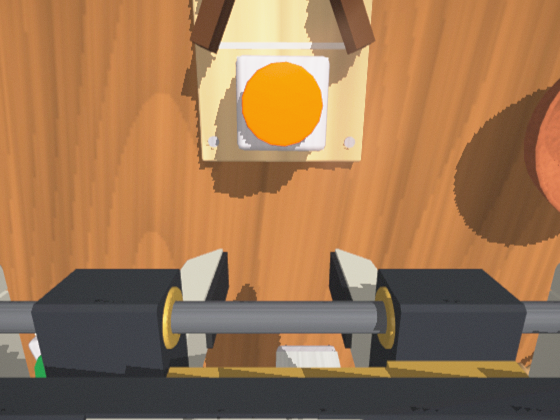

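View pics/s6.png

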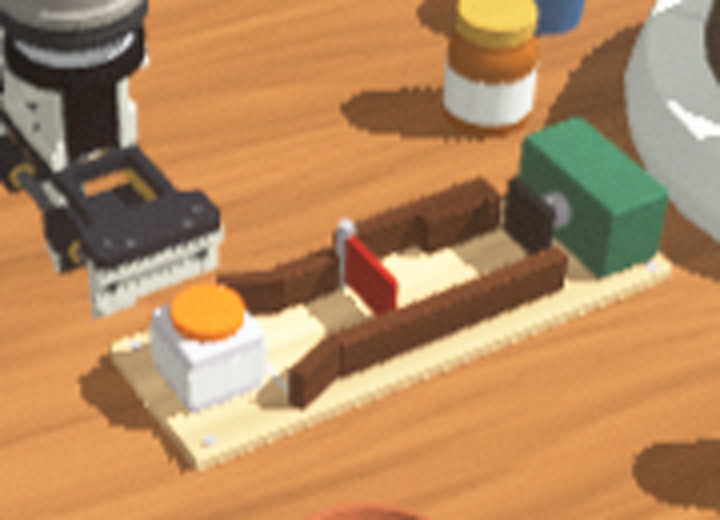

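The tin stands upright and square on the loading end, with the lid at (282,103) and the deck edges evenly on either side. I close the fingers and descend behind it.

Emit:
apply_moves(
  rows=[
    [[0.03,0,0],[0,-0.003,0],1],
    [[0.06,0,0],[0,-0.003,0],1],
    [[0.08,0,0],[0,-0.003,0],1],
    [[0.091,0,0],[0,-0.003,0],1],
    [[0.091,0,0],[0,-0.003,0],1],
    [[0.091,0,0],[0,-0.003,0],1],
  ],
)

```text
time: 9.18
tool_pos: [0.5556, -0.112, 0.0284]
tcp_rot: [97.7, 90.0, 104.8]
wrist_force: [-0.3, 0.9, 0.4]
opening: 0.0011
```

```bash
python3 - <<'E'
from mv import *
# line through tin centre (.5473,-.0344) heading 97.05
u=np.array([np.cos(np.radians(97.05)),np.sin(np.radians(97.05))])
p=np.array([.5472,-.0344])
for k in(-.045,.0): target((*(p+u*k),.028),7.05)
E
```

```text
t 9.18 pos [ 0.5556 -0.112   0.0284] jaw 7.09 -> 7.05 d [0.0004, 0.0331, 0.0012] w [0.0007, -0.0001, -0.0005] rows 0.8 0.0 F [-0.26  0.88  0.39] q [-19.  37.  94.   0.  50. -26.] op 0.0011
t 9.18 pos [ 0.5556 -0.112   0.0284] jaw 7.09 -> 7.05 d [0.0005, 0.0781, 0.0013] w [0.0007, -0.0001, -0.0005] rows 1.9 0.0 F [-0.26  0.88  0.39] q [-19.  37.  94.   0.  50. -26.] op 0.0011
```

Emit:
apply_moves(
  rows=[
    [[0,0.007,0.001],[0,0,0],1],
    [[0,0.014,0.001],[0,0,0],1],
    [[0,0.021,0.001],[0,0,0],1],
    [[0,0.028,0.001],[0,0,0],1],
    [[0,0.034,0.001],[0,0,0],1],
    [[0,0.04,0.001],[0,0,0],1],
    [[0,0.046,0.001],[0,0,0],1],
    [[0,0.052,0.001],[0,0,0],1],
  ],
)

```text
time: 9.85
tool_pos: [0.5503, -0.0599, 0.0287]
tcp_rot: [2.7, 90.0, 9.8]
wrist_force: [0.1, -1.2, 1.0]
opening: 0.0005
```

```bash
cat > pr.py <<'E'
from mv import *
import sys
u=np.array([np.cos(np.radians(97.05)),np.sin(np.radians(97.05))]);n=np.array([-u[1],u[0]])
p=np.array([.5472,-.0344])
s=r.get_state();q=s["tool_pos"][:2]-p
print("lane x",(q@u-.118).round(4),"lat",(q@n).round(4),"Fu",(s["wrist_force"][:2]@u).round(2),"Fn",(s["wrist_force"][:2]@n).round(2))
k=q@u
target((*(p+u*(k+.05)),.028),7.05,s)
if len(sys.argv)>1:
    for c,b in(("wrist",None),("top",(150,170,330,270)),("scene",(230,130,410,260))):
        d=cam(c);save(d,c+sys.argv[1]+".png",b,1 if b is None else 4)
E
python3 pr.py 7
```

```text
lane x -0.1437 lat 0.0 Fu -1.19 Fn 0.07
t 9.85 pos [ 0.5503 -0.0599  0.0287] jaw 7.1 -> 7.05 d [0.0007, 0.05, 0.0] w [0.0008, 0.0006, -0.0] rows 1.2 0.0 F [ 0.07 -1.19  1.  ] q [-14.  36.  96.   0.  48. -21.] op 0.0005
```

View pics/wrist7.png

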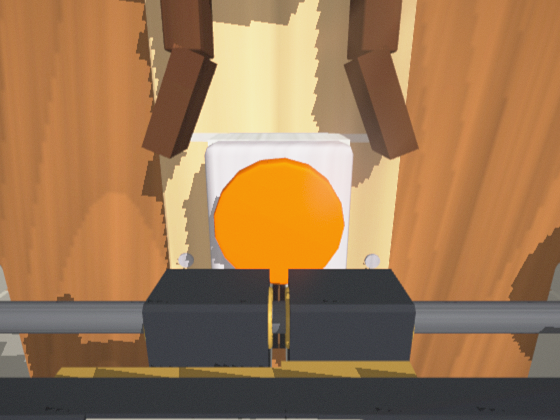

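View pics/scene7.png

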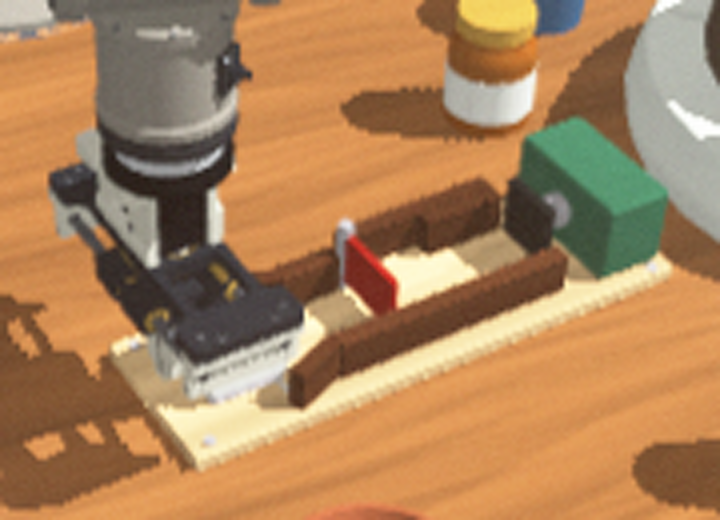

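The tin sits centred at column 280, with the rail mouth at columns 213 and 348 about the same centre, and the fingers now touch it. I push on.

Emit:
apply_moves(
  rows=[
    [[0,0.005,0],[0,0,0],1],
    [[0,0.01,0],[0,0,0],1],
    [[0,0.015,0],[0,0,0],1],
    [[0,0.02,0],[0,0,0],1],
    [[0,0.025,0],[0,0,0],1],
    [[0,0.03,0],[0,0,0],1],
    [[0,0.035,0],[0,0,0],1],
    [[0,0.04,0],[0,0,0],1],
  ],
)

```text
time: 10.67
tool_pos: [0.5449, -0.0195, 0.0284]
tcp_rot: [124.6, 89.9, 131.8]
wrist_force: [-0.4, -1.1, -0.8]
opening: 0.0007
```

```bash
python3 pr.py 8
```

```text
lane x -0.1029 lat 0.0005 Fu -1.03 Fn 0.57
t 10.67 pos [ 0.5449 -0.0195  0.0284] jaw 7.14 -> 7.05 d [0.0004, 0.05, 0.0005] w [0.0015, -0.0006, -0.0008] rows 1.2 0.0 F [-0.44 -1.09 -0.8 ] q [-10.  35.  97.   0.  48. -17.] op 0.0007
```

View pics/wrist8.png

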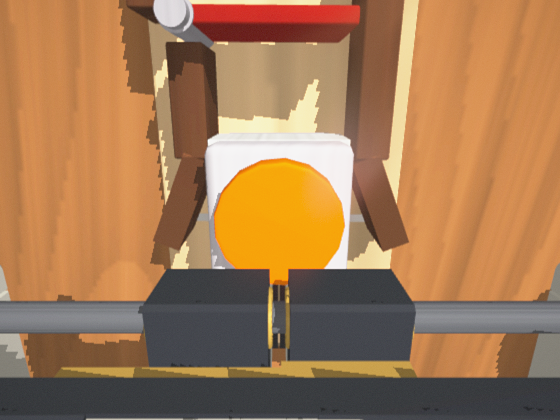

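Emit:
apply_moves(
  rows=[
    [[0,0.005,0],[0,0,0],1],
    [[0,0.01,0],[0,0,0],1],
    [[0,0.015,0],[0,0,0],1],
    [[0,0.02,0],[0,0,0],1],
    [[0,0.025,0],[0,0,0],1],
    [[0,0.03,0.0005],[0,0,0],1],
    [[0,0.035,0.0005],[0,0,0],1],
    [[0,0.04,0.0005],[0,0,0],1],
  ],
)

```text
time: 11.48
tool_pos: [0.5408, 0.0205, 0.0285]
tcp_rot: [33.8, 90.0, 41.0]
wrist_force: [3.8, -6.3, -1.4]
opening: 0.0007
```

```bash
python3 pr.py 9
```

```text
lane x -0.0627 lat -0.0004 Fu -6.7 Fn -2.99
t 11.48 pos [0.5408 0.0205 0.0285] jaw 7.19 -> 7.05 d [0.0005, 0.05, -0.0003] w [0.0025, 0.0003, -0.0002] rows 1.2 0.0 F [ 3.79 -6.28 -1.42] q [ -6.  35.  98.   0.  47. -13.] op 0.0007
```

View pics/wrist9.png

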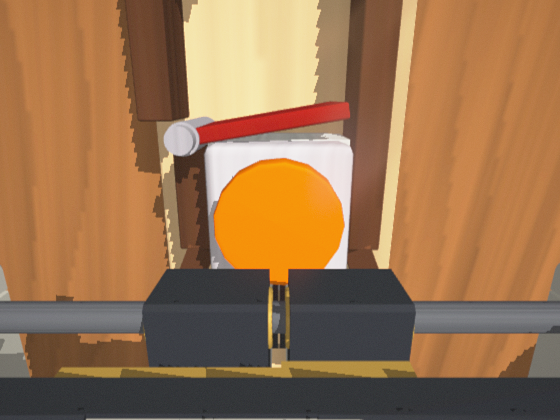

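The gate has started to open ahead of the tin, with the hinge at (185,136) and the leaf tip at (348,110). I continue with a slight shift in the direction the side force pushes.

Emit:
apply_moves(
  rows=[
    [[0,0.003,0.0005],[0.001,0,0],1],
    [[0,0.007,0.0007],[0.002,0,0],1],
    [[0,0.011,0.0007],[0.002,0,0],1],
    [[0,0.015,0.0007],[0.002,0,0],1],
    [[0,0.019,0.0007],[0.002,0,0],1],
    [[0,0.023,0.0007],[0.002,0,0],1],
    [[0,0.027,0.0007],[0.002,0,0],1],
    [[0,0.03,0.0007],[0.002,0,0],1],
  ],
)

```text
time: 12.3
tool_pos: [0.5375, 0.0509, 0.0286]
tcp_rot: [96.6, 90.0, 103.7]
wrist_force: [2.1, -3.7, 0.5]
opening: 0.0004
```

```bash
python3 pr.py 10
```

```text
lane x -0.0321 lat -0.0008 Fu -3.89 Fn -1.66
t 12.3 pos [0.5375 0.0509 0.0286] jaw 7.1 -> 7.05 d [0.0006, 0.05, -0.0008] w [0.0009, -0.0001, -0.0008] rows 1.2 0.0 F [ 2.13 -3.66  0.5 ] q [ -3.  35.  98.   0.  47. -10.] op 0.0004
```

View pics/wrist10.png

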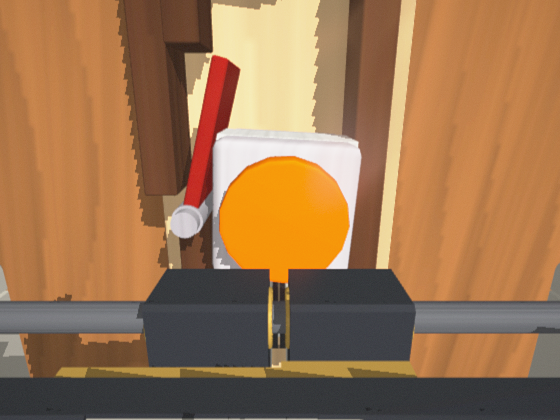

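Emit:
apply_moves(
  rows=[
    [[0,0.004,0],[0,0,0],1],
    [[0,0.009,0],[0,0,0],1],
    [[0,0.014,0],[0,0,0],1],
    [[0,0.019,0],[0,0,0],1],
    [[0,0.024,0],[0,0,0],1],
    [[0,0.029,0],[0,0,0],1],
    [[0,0.034,0],[0,0,0],1],
    [[0,0.038,0],[0,0,0],1],
  ],
)

```text
time: 13.12
tool_pos: [0.532, 0.0895, 0.0283]
tcp_rot: [136.0, 89.9, 143.2]
wrist_force: [0.9, -1.1, -0.8]
opening: 0.0003
```

```bash
python3 pr.py 11
```

```text
lane x 0.0068 lat -0.0001 Fu -1.18 Fn -0.74
t 13.12 pos [0.532  0.0895 0.0283] jaw 7.14 -> 7.05 d [0.0004, 0.05, -0.0] w [0.0016, -0.0016, -0.0015] rows 1.2 0.0 F [ 0.88 -1.08 -0.8 ] q [ 1. 35. 98.  0. 47. -6.] op 0.0003
```

View pics/wrist11.png

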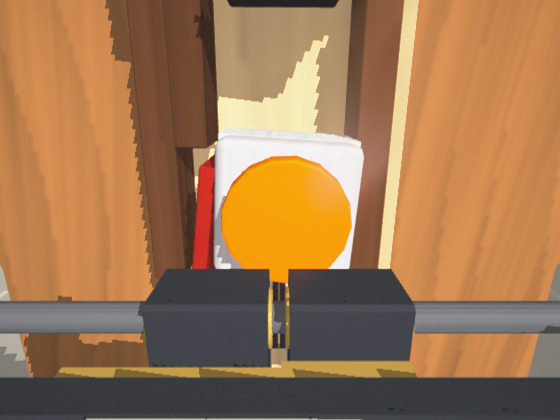

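View pics/scene11.png

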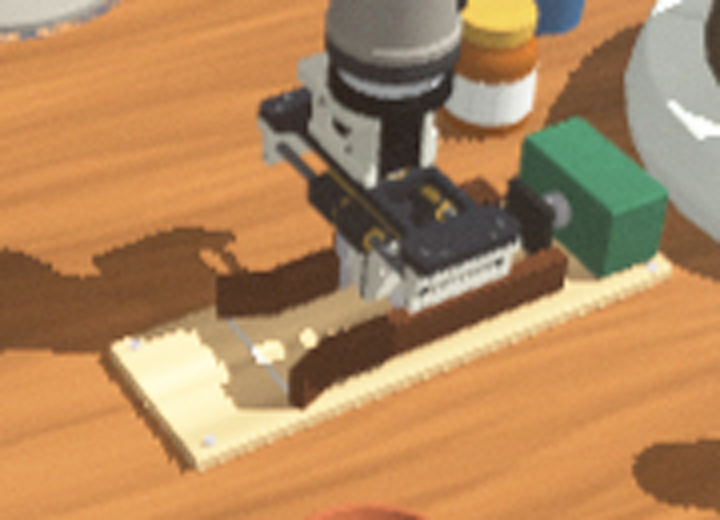

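The gate is folded against the tin's left side, and the tin front is already past the recess end at (200,147). The pad is at the top of the picture. I push on to just before the pad.

Emit:
apply_moves(
  rows=[
    [[0,0.004,0],[0,0,0],1],
    [[0,0.009,0],[0,0,0],1],
    [[0,0.014,0],[0,0,0],1],
    [[0,0.019,0],[0,0,0],1],
    [[0,0.024,0],[0,0,0],1],
    [[0,0.029,0],[0,0,0],1],
    [[0,0.033,0],[0,0,0],1],
    [[0,0.036,0],[0,0,0],1],
  ],
)

```text
time: 13.93
tool_pos: [0.5272, 0.1257, 0.0283]
tcp_rot: [140.0, 89.8, 147.2]
wrist_force: [1.5, -0.9, -0.1]
opening: 0.0003
```

```bash
python3 pr.py 12
```

```text
lane x 0.0433 lat 0.0002 Fu -1.04 Fn -1.43
t 13.93 pos [0.5272 0.1257 0.0283] jaw 7.19 -> 7.05 d [0.0004, 0.05, 0.0004] w [0.0024, -0.0021, -0.0018] rows 1.2 0.0 F [ 1.55 -0.86 -0.14] q [ 5. 35. 98.  0. 47. -2.] op 0.0003
```

View pics/wrist12.png

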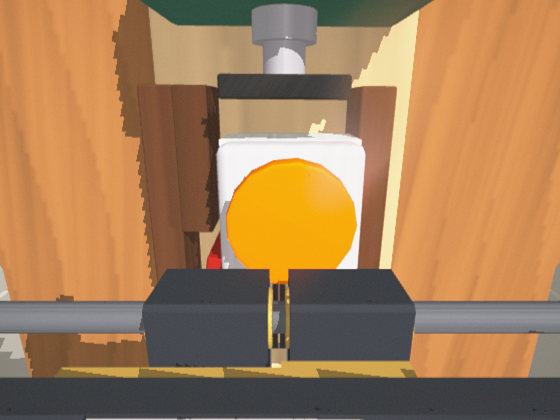

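The pad face is at row 98 and the tin's front at row 135, so the gap is about 13 mm. I creep up to it.

Emit:
apply_moves(
  rows=[
    [[0,0.002,0],[0,0,0],1],
    [[0,0.004,0],[0,0,0],1],
    [[0,0.006,0],[0,0,0],1],
    [[0,0.008,0],[0,0,0],1],
    [[0,0.009,0],[0,0,0],1],
    [[0,0.01,0],[0,0,0],1],
  ],
)

```text
time: 14.58
tool_pos: [0.5256, 0.1355, 0.0282]
tcp_rot: [145.2, 89.8, 152.3]
wrist_force: [1.6, -1.5, -0.1]
opening: 0.0003
```

```bash
python3 pr.py 13
```

```text
lane x 0.0532 lat 0.0006 Fu -1.65 Fn -1.45
t 14.58 pos [0.5256 0.1355 0.0282] jaw 7.19 -> 7.05 d [0.0003, 0.05, 0.0007] w [0.0025, -0.0029, -0.002] rows 1.2 0.0 F [ 1.64 -1.46 -0.13] q [ 6. 35. 98.  0. 48. -1.] op 0.0003
```

View pics/wrist13.png

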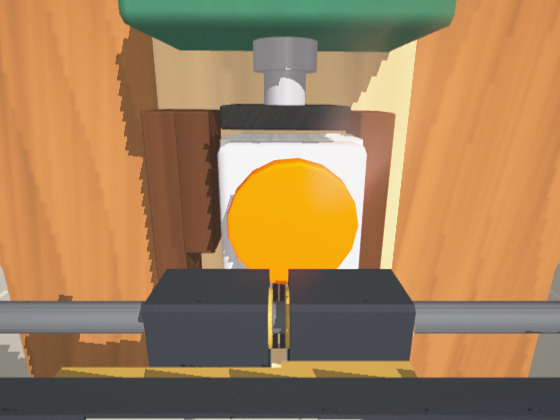

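Emit:
apply_moves(
  rows=[
    [[0,0.0005,0],[0,0,0],1],
    [[0,0.001,0],[0,0,0],1],
    [[0,0.0015,0],[0,0,0],1],
    [[0,0.0015,0],[0,0,0],1],
  ],
)

```text
time: 15.07
tool_pos: [0.5256, 0.1371, 0.0283]
tcp_rot: [136.8, 89.8, 144.0]
wrist_force: [0.9, -0.7, -0.3]
opening: 0.0009
```

Emit:
apply_moves(
  rows=[
    [[0,0.0005,0],[0,0,0],1],
    [[0,0.001,0],[0,0,0],1],
    [[0,0.001,0],[0,0,0],1],
  ],
)

```text
time: 15.32
tool_pos: [0.5255, 0.1381, 0.0283]
tcp_rot: [136.7, 89.8, 143.9]
wrist_force: [1.1, -1.3, 0.2]
opening: 0.0004
```

Emit:
apply_moves(
  rows=[
    [[0,0.0005,0],[0,0,0],1],
    [[0,0.001,0],[0,0,0],1],
    [[0,0.001,0],[0,0,0],1],
  ],
)

```text
time: 15.57
tool_pos: [0.5254, 0.1393, 0.0283]
tcp_rot: [134.4, 89.8, 141.6]
wrist_force: [0.4, -0.5, 0.3]
opening: 0.0004
```

Emit:
apply_moves(
  rows=[
    [[0,0.0004,0],[0,0,0],1],
    [[0,0.0008,0],[0,0,0],1],
    [[0,0.0008,0],[0,0,0],1],
  ],
)

```text
time: 15.82
tool_pos: [0.5253, 0.1401, 0.0283]
tcp_rot: [134.6, 89.8, 141.8]
wrist_force: [0.7, -0.8, -0.5]
opening: 0.0
```

```bash
python3 pr.py 14
```

```text
lane x 0.0579 lat 0.0004 Fu -0.85 Fn -0.63
t 15.82 pos [0.5253 0.1401 0.0283] jaw 7.2 -> 7.05 d [0.0004, 0.05, 0.0005] w [0.0026, -0.0023, -0.0023] rows 1.2 0.0 F [ 0.73 -0.77 -0.51] q [ 7. 35. 98.  0. 48. -1.] op 0.0
```

View pics/wrist14.png

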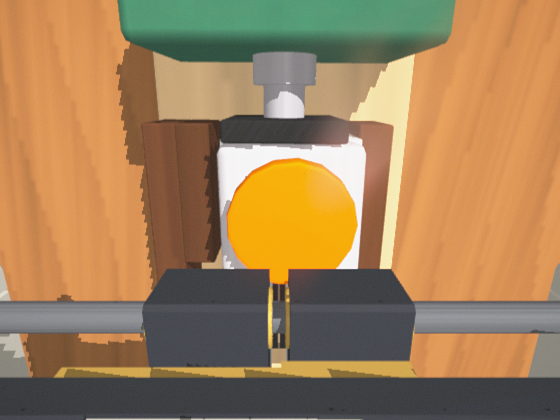

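The pad is now almost over the tin's front edge (row 143), so contact is close.

Emit:
apply_moves(
  rows=[
    [[0,0.0004,0],[0,0,0],1],
    [[0,0.0006,0],[0,0,0],1],
    [[0,0.0006,0],[0,0,0],1],
  ],
)

```text
time: 16.22
tool_pos: [0.5252, 0.1406, 0.0283]
tcp_rot: [137.7, 89.8, 144.9]
wrist_force: [1.3, -2.9, 1.3]
opening: 0.0002
```

Emit:
apply_moves(
  rows=[
    [[0,0.0004,0],[0,0,0],1],
    [[0,0.0006,0],[0,0,0],1],
    [[0,0.0006,0],[0,0,0],1],
  ],
)

```text
time: 16.47
tool_pos: [0.5251, 0.1408, 0.0284]
tcp_rot: [144.8, 89.8, 152.0]
wrist_force: [0.2, -4.3, 0.7]
opening: 0.0005
```

Emit:
apply_moves(
  rows=[
    [[0,0.0007,0],[0,0,0],1],
    [[0,0.0008,0],[0,0,0],1],
    [[0,0.0008,0],[0,0,0],1],
  ],
)

```text
time: 16.72
tool_pos: [0.5251, 0.1411, 0.0284]
tcp_rot: [159.6, 89.8, 166.8]
wrist_force: [1.3, -5.9, 0.4]
opening: 0.0005
```

Emit:
apply_moves(
  rows=[
    [[0,0.0008,0],[0,0,0],1],
    [[0,0.0009,0],[0,0,0],1],
    [[0,0.001,0],[0,0,0],1],
  ],
)

```text
time: 16.97
tool_pos: [0.5251, 0.1412, 0.0284]
tcp_rot: [-175.4, 89.8, -168.2]
wrist_force: [0.5, -7.9, 0.5]
opening: 0.0002
```

Emit:
apply_moves(
  rows=[
    [[0,0.0011,0],[0,0,0],1],
    [[0,0.0012,0],[0,0,0],1],
    [[0,0.0012,0],[0,0,0],1],
  ],
)

```text
time: 17.22
tool_pos: [0.5251, 0.1413, 0.0284]
tcp_rot: [-149.6, 89.8, -142.4]
wrist_force: [2.2, -7.8, 0.3]
opening: 0.0005
```

Emit:
apply_moves(
  rows=[
    [[0,0.0012,0],[0,0,0],1],
    [[0,0.0013,0],[0,0,0],1],
    [[0,0.0013,0],[0,0,0],1],
    [[0,0.0013,0],[0,0,0],1],
  ],
)

```text
time: 17.55
tool_pos: [0.5251, 0.1414, 0.0285]
tcp_rot: [-133.1, 89.8, -125.9]
wrist_force: [0.7, -8.8, 0.7]
opening: 0.0005
```

```bash
python3 pr.py
```

```text
lane x 0.0591 lat 0.0004 Fu -8.81 Fn 0.35
t 17.55 pos [0.5251 0.1414 0.0285] jaw 7.19 -> 7.05 d [0.0003, 0.05, 0.0005] w [0.0025, -0.003, 0.0032] rows 1.2 0.0 F [ 0.74 -8.79  0.66] q [ 7. 35. 97. -0. 48.  0.] op 0.0005
```

Emit:
apply_moves(
  rows=[
    [[0,0.0013,0],[0,0,0],1],
    [[0,0.0014,0],[0,0,0],1],
    [[0,0.0014,0],[0,0,0],1],
    [[0,0.0014,0],[0,0,0],1],
    [[0,0.0014,0],[0,0,0],1],
    [[0,0.0014,0],[0,0,0],1],
    [[0,0.0014,0],[0,0,0],1],
    [[0,0.0014,0],[0,0,0],1],
  ],
)

```text
time: 18.22
tool_pos: [0.5251, 0.1414, 0.0285]
tcp_rot: [-123.4, 89.7, -116.3]
wrist_force: [2.0, -10.1, 1.4]
opening: 0.0006
```

Emit:
apply_moves(
  rows=[
    [[0,0.0013,0],[0,0,0],1],
    [[0,0.0013,0],[0,0,0],1],
    [[0,0.0013,0],[0,0,0],1],
    [[0,0.0013,0],[0,0,0],1],
    [[0,0.0013,0],[0,0,0],1],
    [[0,0.0013,0],[0,0,0],1],
    [[0,0.0013,0],[0,0,0],1],
    [[0,0.0013,0],[0,0,0],1],
  ],
)

```text
time: 18.88
tool_pos: [0.5251, 0.1414, 0.0285]
tcp_rot: [-117.9, 89.6, -110.7]
wrist_force: [0.6, -10.2, 0.3]
opening: 0.0005
```

Emit:
apply_moves(
  rows=[
    [[0,0.0013,0],[0,0,0],1],
    [[0,0.0013,0],[0,0,0],1],
    [[0,0.0013,0],[0,0,0],1],
    [[0,0.0013,0],[0,0,0],1],
    [[0,0.0013,0],[0,0,0],1],
    [[0,0.0013,0],[0,0,0],1],
    [[0,0.0013,0],[0,0,0],1],
    [[0,0.0013,0],[0,0,0],1],
  ],
)

```text
time: 19.55
tool_pos: [0.5251, 0.1413, 0.0286]
tcp_rot: [-114.4, 89.5, -107.2]
wrist_force: [1.4, -9.6, 1.7]
opening: 0.0004
```

The push held at about 10 N for roughly 2 s. I back off a little, then go straight up.

Emit:
apply_moves(
  rows=[
    [[0,-0.001,0],[0,0,0],1],
    [[0,-0.003,0],[0,0,0],1],
    [[0,-0.005,0],[0,0,0],1],
    [[-0.005,-0.006,0],[0,0,0],1],
    [[-0.02,-0.006,0],[0,0,0],1],
    [[-0.04,-0.006,0],[0,0,0],1],
    [[-0.065,-0.006,0],[0,0,0],1],
    [[-0.09,-0.006,0],[0,0,0],1],
  ],
)

```text
time: 20.22
tool_pos: [0.5252, 0.1363, 0.1195]
tcp_rot: [-125.7, 89.4, -118.5]
wrist_force: [0.3, 0.3, 0.9]
opening: 0.0004
```

Emit:
apply_moves(
  rows=[
    [[-0.03,-0.03,0],[0,0,0],1],
    [[-0.06,-0.06,0],[0,0,0],1],
    [[-0.08,-0.09,0],[0,0,0],1],
    [[-0.08,-0.12,0],[0,0,0],1],
    [[-0.08,-0.15,0],[0,0,0],1],
    [[-0.08,-0.15,0],[0,0,0],1],
    [[-0.08,-0.15,0],[0,0,0],1],
    [[-0.08,-0.15,0],[0,0,0],1],
  ],
)

```text
time: 20.88
tool_pos: [0.5439, -0.0112, 0.2005]
tcp_rot: [-132.9, 89.5, -125.7]
wrist_force: [-0.5, 0.7, 0.3]
opening: 0.0004
```

```bash
python3 pr.py 20; python3 - <<'E'
from h import *
d=cam("top");save(d,"tfull.png")
for nm,lo,hi in(("orange",(8,200,200),(20,255,255)),("green",(50,150,80),(75,255,255)),("blue",(108,180,120),(125,255,255)),("red",(0,200,100),(4,255,255))):
    for c,s,_ in blobs(d,lo,hi,12): print(nm,c.round(1),s)
E
```

```text
lane x -0.0946 lat 0.0004 Fu 0.72 Fn 0.42
t 20.88 pos [ 0.5439 -0.0112  0.2005] jaw 7.18 -> 7.05 d [0.1722, 0.0512, 0.0017] w [0.0023, -0.0065, 0.007] rows 4.3 0.1 F [-0.51  0.66  0.29] q [ -9.  23.  86.  -1.  71. -16.] op 0.0004
orange [204.4 221.2] [197 214  16  16 196]
green [364.4 262.9] [357 256  16  15 174]
blue [  3.2 162.7] [  0 129   9  69 428]
blue [370.7 192.4] [363 185  16  16 190]
red [239.7 219.4] [238 210   4  19  30]
```

View pics/wrist20.png

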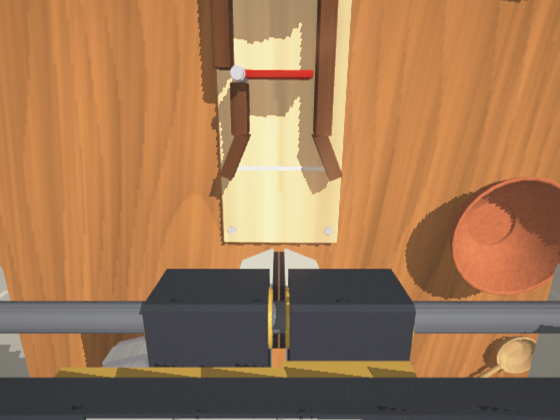

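View pics/scene20.png

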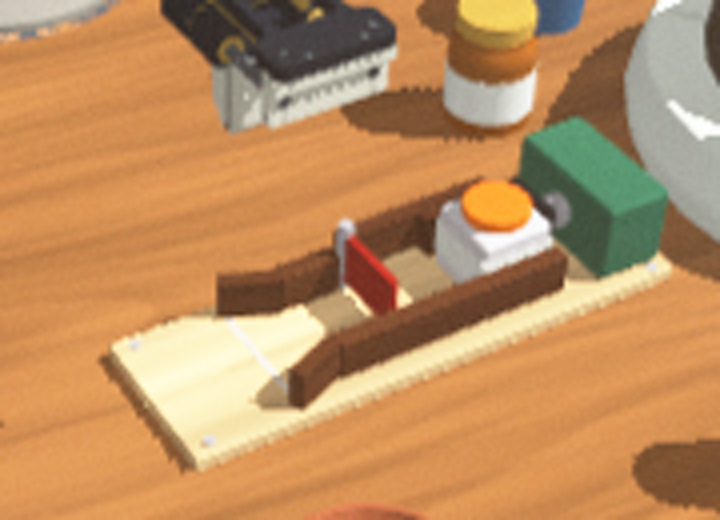

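View pics/tfull.png

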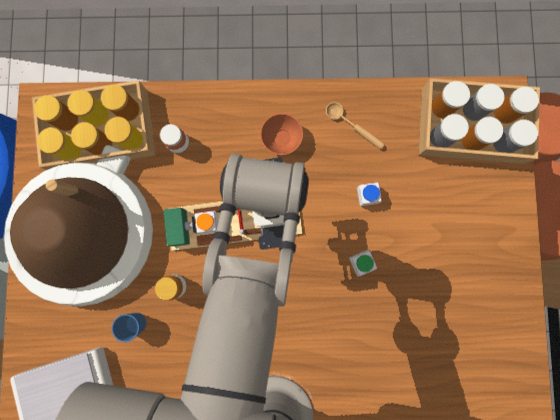

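The gate is closed: the leaf runs straight across at row 73 in the wrist view and sits at its original place in the scene view. The tin stands upright at the stamp, with its lid at (204,221) in the top view. The green and blue lids, jars and bowl are where they were, and the hand is clear. I hand it in.

```bash
python3 - <<'E'
from station import job
print(job.hand_in())
E
```

```text
the job is handed in; nothing more can be done
None
```

I stood the orange-lidded tin on the open end of the lane and pushed it from behind with shut fingers, through the gate and onto the stamp. I pressed it there, backed off and lifted clear, then handed the job in at about 21 s of the 72 s allowed.

- **Stamping push:** the wrist force read 7.9 to 10.2 N over about 2.5 s. The last second and a half was steady at about 10 N.
- **Last pictures:** the gate is closed behind the tin, and the tin stands upright in the bay against the stamp. The green and blue tins are within 0.2 pixel of their first positions. The jars and bowl look unmoved, though I judged those by eye only. The hand is clear, touching nothing.
- **Off nominal:**
  - The push peaked at about 7 N on the hand as the gate opened, just above the 6 N you gave.
  - The tin ran about 3 mm to one side, against the rail away from the hinge.
  - My camera estimates of the lane differed by 2 to 4 mm along its length. I found the stamp by feel, so this did not matter.

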